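Pack the polished specimens in their tin and cover them

TASK

Put the three polished specimens, the ones with a square of metal in the top, away in the round tin: each upright, centred on the coloured seat that matches its resin. Leave the two plain blanks exactly where they are. When all three specimens are in, set the clear dust cover over the tin, centred and with its rim flat on the bench all round.

Things in the scene. Friction and masses are not known exactly. Their poses are not given: they have to be found in the camera images.
- mount_red: polished specimen: an upright red resin cylinder, 38 mm diameter, 30 mm high, 50 to 115 g, with a bright 21 mm square of polished metal showing in the middle of its top face. Loose on the bench. Origin at the centre of its underside, z up along its axis; its yaw does not matter.
- mount_blue: polished specimen: an upright blue resin cylinder, 38 mm diameter, 30 mm high, 50 to 115 g, with a bright 21 mm square of polished metal showing in the middle of its top face. Loose on the bench. Origin at the centre of its underside, z up along its axis; its yaw does not matter.
- mount_green: polished specimen: an upright green resin cylinder, 38 mm diameter, 30 mm high, 50 to 115 g, with a bright 21 mm square of polished metal showing in the middle of its top face. Loose on the bench. Origin at the centre of its underside, z up along its axis; its yaw does not matter.
- blank_red: red blank, a look-alike that must stay where it is: same red resin cylinder (38 mm diameter, 30 mm high) but with a plain red top, no metal in it. Loose on the bench. Origin at the centre of its underside, z up.
- blank_blue: blue blank, a look-alike that must stay where it is: same blue resin cylinder (38 mm diameter, 30 mm high) but with a plain blue top, no metal in it. Loose on the bench. Origin at the centre of its underside, z up.
- tin: low open aluminium tin fixed to the bench, 116 mm outer, 110 mm inner diameter, wall 10 mm high, floor 3 mm above the bench. Origin: centre, at bench level. Three coloured seats lie in a triangle 26 mm from its centre, 45 mm apart: 7 mm between specimens. Fingers closing at right angles to the line from tin centre to seat clear the neighbours.
- seat_red: red disc painted on the tin's floor, 38 mm diameter, flat (no step to feel): the place for the red specimen. Which seat of the triangle is red changes from start to start. Origin at its centre, 3 mm above the bench.
- seat_blue: blue disc painted on the tin's floor, 38 mm diameter, flat (no step to feel): the place for the blue specimen. Which seat of the triangle is blue changes from start to start. Origin at its centre, 3 mm above the bench.
- seat_green: green disc painted on the tin's floor, 38 mm diameter, flat (no step to feel): the place for the green specimen. Which seat of the triangle is green changes from start to start. Origin at its centre, 3 mm above the bench.
- cover: clear round dust cover, an upturned bowl with black rim and black knob, loose, 0.2 to 0.3 kg: 140 mm outer, 134 mm inner diameter, top face 48 mm above the rim, inside height 44 mm. Knob on top: upright cylinder 28 mm diameter, from 48 to 78 mm above the rim. Origin: centre of the rim's lower edge, z up. It fits over the whole tin with 9 mm to spare all round and rests on the bench.
Mind the look-alikes: they are no part of the job. Of the things like the mount_green, leave any that is black or pink; of the rest the smaller one is meant.

How it is judged (in metres and radians):
On the way:
1. all three specimens stand on their own seats in the tin, the cover still off (horizontal distance between mount_red and seat_red below 0.01 m and z of each of mount_red, mount_blue, mount_green in the frame of tin below 0.008 m and angle between each of mount_red, mount_blue, mount_green's own z axis and vertical below 0.1 rad and horizontal distance between mount_blue and seat_blue below 0.01 m and horizontal distance between mount_green and seat_green below 0.01 m and horizontal distance between cover and tin above 0.03 m), for 0.2 s.
At the end, for the whole second after the job is handed in: Each specimen is upright (0.1 rad) on the tin's floor within 10 mm of its own seat's centre; the cover is within 12 mm of the tin's centre, level (0.05 rad), rim on the bench (4 mm); both blanks are within 20 mm of their start; specimens and cover are at rest (horizontal distance between mount_red and seat_red below 0.01 m and z of each of mount_red, mount_blue, mount_green in the frame of tin below 0.008 m and angle between each of mount_red, mount_blue, mount_green's own z axis and vertical below 0.1 rad and horizontal distance between mount_blue and seat_blue below 0.01 m and horizontal distance between mount_green and seat_green below 0.01 m and horizontal distance between cover and tin below 0.012 m and height (world z) of cover below 0.004 m and angle between cover's own z axis and vertical below 0.05 rad and distance of each of blank_red, blank_blue from where it was at the start of the episode below 0.02 m and linear speed of each of mount_red, mount_blue, mount_green, cover below 0.02 m/s and angular speed of each of mount_red, mount_blue, mount_green, cover below 0.3 rad/s); the robot touches nothing.
It fails at once if a plain blank was moved by more than 20 mm (distance of any of blank_red, blank_blue from where it was at the start of the episode above 0.02 m).
It also fails if it takes over 86 s, if anything falls off the work surface, if the arm or the gripper's body presses on something with over 40 N, if the wrist force passes 120 N, or if a joint passes its speed limit or range.

ROBOT

A 6-joint arm with a two-finger parallel gripper is mounted at the origin on the work surface. World frame = base frame: x ahead of the robot, y to its left, z up, the work surface at z = 0. Lengths are in m, angles in degrees, forces in N, time in s.
With the tool pointing down it reaches from about 0.35 to 0.875 m from the base axis. Payload 4.2 kg.
Tool frame: the origin (TCP) lies between the finger pads; the fingertips stand 11 mm ahead of it and the grasp point (between the pads) lies 8 mm behind it; z points along the fingers, y is the direction in which the jaws open and shut (so a half turn about z gives the same grasp; the last joint's range is limited). The gripper opens to 87 mm and grips with 3 to 60 N. Pads are 19 mm wide; open, the fingers measure 117 mm over their backs; the gripper's body (75 mm by 190 mm) begins 51 mm behind the grasp point.
Start: joints at [85.29, 22.042, 0.453, 0, -68.411, -14.817], TCP at [0.209, 0.589, 0.234] pointing down, gripper open.
Joint ranges: [-179.83, 179.83], [-69.29, 118.12], [-61.27, 80.66], [-181.25, 117.63], [-171.15, -9.14], [-177.46, 177.46]. Speed limits (degrees/s): [159.86, 159.86, 180, 180, 180, 180].

INTERFACE

Orientations are given as a 3x3 rotation matrix whose columns are the frame's x, y, z axes.
In Python, from station import sense, capture, get_calibration, finish_job, search_frame, cut_out gives the robot as it stands.
- The arm moves only by the tool arm_command, never from a script. Its argument "rows" is a list of rows, each an object with "fingers": the opening in per cent of the stroke, from 0 (shut) to 100 (fully open); "travel": the shift along the tool's x, y, z in cm, a list of three; "roll": the turn about the tool's z in degrees. A call has 1 to 10 rows; each row is the pose to reach, as a shift and turn from the pose commanded when the call began, along the tool's axes at that moment; what a row does not reach only later rows make up. A row lasts 1/10 s, in which the tool goes at most 50 mm and 8.59 degrees, less where a joint would pass 70% of its speed; a pose out of reach is approached as far as the arm can. A call with a gripper value outside its range is refused whole. The fingers move at their own pace and stop on an object; the grip force is fixed at half the most. Time passes only in rows, so rows that repeat a pose let the fingers close. It gives the time, the measured TCP pose, the force and the opening at its end, in the units of the state.
- sense(): the state, without advancing time (a new reading comes with each control period).
- capture(name): name is "side" or "top" or "wrist"; returns (picture, depth): 420x560x3 uint8, red, green, blue; 420x560 float32, m along the optical axis (not along the pixel's ray), 0 where there is no reading.
- get_calibration(name): a dict with "fov_y" (degrees; the focal length in pixels is half the picture's height over the tangent of half this angle, whatever the lens; pixels are square), "cx", "cy" (the principal point, pixels), "distortion" ([k1, k2, p1, p2, k3] as OpenCV has them; the pictures are not rectified), "origin" and "attitude" of the camera in the world; the wrist camera has in their place "mount" (4x4, takes a point from camera to tool coordinates, whose origin is the TCP and whose axes are the flange's). Camera axes: x right, y down, z forward; pixel columns grow to the right and rows downward; lengths in m; the calibration is good to about 2 mm. A picture is of the moment at which its call begins: read the wrist's pose just before it. get_calibration takes no time and is no camera call.
- finish_job(): hands the job in, once; it reports no verdict.
Trained networks look in the newest picture that a camera, given by its name, has taken for a name from the list of things; names that differ only in an ending like _2 or _b are one class to them, and where a whole thing is asked for, a point or a joint stands for the part that bears it (a point fixed in the world has none). Each returns a list of dicts, best first, with "p" (0 to 1); they miss things now and then, are a little off and sometimes report something else, mostly with a low value. They report only what shows in the picture. A call takes as long as a camera call. They do not tell look-alikes from the thing itself.
- search_frame(camera, label): "position" ([x, y, z] in m, in world coordinates, good to about 4 mm: the middle of the surface that is visible of it).
- cut_out(camera, label): "mask" (420x560 bool, what is visible of it).
The state is a dict: "time_s": time; "joints": joint angles; "joint_velocities": joint speeds; "effort": joint torques, N m; "tcp_pos": TCP position; "ee_rot": TCP orientation; "wrist_force": force on the tool from outside, world axes, zero at the start; "moment": the same for the moment, N m; "gripper_width": opening from 0.0 (shut) to 1.0 (fully open).
Only numpy, scipy, OpenCV 4.12 (cv2) and the standard library are available. Lean on these libraries where they do the work, as an engineer would, in place of code of your own. Each camera call takes 0.05 s, during which the arm holds its last target. There are 200 camera calls.

## Working session

There is one attempt and no reset: what is moved stays moved. The work goes in short steps, Python scripts to look and compute and a tool call to move; the robot and the scene stay as the last step left them, time stands still between calls to the robot, and variables do not carry over. Pictures are saved under pics/ and viewed, about 12 in all and at most 16, crops included, and the job is handed in when it is done.

Besides the shell and the picture viewer there is one more tool, called after "Request:" by a JSON object that holds its "api" and its "payload". arm_command: Moves the arm, as the interface text tells. Its arguments: {"type":"object","properties":{"rows":{"type":"array","items":{"type":"object","properties":{"fingers":{"type":"number"},"travel":{"type":"array","items":{"type":"number"}},"roll":{"type":"number"}}}}},"required":["rows"]}

```bash
mkdir -p pics
cat > h.py <<'E'
import numpy as np, cv2
from station import *
def K(c):
    f=210/np.tan(np.radians(c['fov_y'])/2); return np.array([[f,0,c['cx']],[0,f,c['cy']],[0,0,1.]])
def pose(name,s=None):
    c=get_calibration(name)
    if 'mount' in c:
        s=s or sense(); M=np.array(c['mount']); R=np.array(s['ee_rot']); return c,R@M[:3,:3],R@M[:3,3]+np.array(s['tcp_pos'])
    return c,np.array(c['attitude']),np.array(c['origin'])
def onplane(name,px,z,s=None):
    "pixels (N,2) -> world points on the plane of height z"
    c,R,o=pose(name,s)
    u=cv2.undistortPoints(np.array(px,float).reshape(-1,1,2),K(c),np.array(c['distortion'],float))[:,0]
    d=np.c_[u,np.ones(len(u))]@R.T
    return o+d*((z-o[2])/d[:,2])[:,None]
def save(n,im): cv2.imwrite('pics/'+n,im[:,:,::-1])
E
python3 - <<'E'
from h import *
print({k:np.round(v,3).tolist() if not isinstance(v,(int,float)) else v for k,v in get_calibration('top').items()})
s=sense();print(s['tcp_pos'],np.round(s['ee_rot'],3).tolist(),s['time_s'])
a,d=capture('top');b,_=capture('side');save('top.png',a);save('side.png',b)
for n in ['mount_red','mount_blue','mount_green','blank_red','blank_blue','tin','seat_red','seat_blue','seat_green','cover']:
    print(n,[(np.round(r['position'],3).tolist(),round(r['p'],2)) for r in search_frame('top',n)])
E
```

```text
{'fov_y': 56.37074416862761, 'cx': 281.65245324439513, 'cy': 206.71897641868833, 'distortion': [-0.03, 0.0, 0.0, 0.0, 0.0], 'origin': [0.363, -0.016, 0.776], 'attitude': [[-0.014, -0.983, 0.181], [-1.0, 0.016, 0.01], [-0.012, -0.181, -0.983]]}
[0.20868351 0.58849812 0.23244046] [[0.942, -0.334, -0.001], [-0.334, -0.942, -0.002], [0.0, 0.002, -1.0]] 0.0
mount_red [([0.451, 0.087, 0.029], 0.8)]
mount_blue [([0.546, 0.01, 0.033], 0.73), ([0.601, 0.319, 0.004], 0.27)]
mount_green [([0.436, -0.083, 0.031], 0.91), ([0.345, -0.06, 0.036], 0.89), ([0.358, -0.16, 0.041], 0.71), ([0.511, -0.085, 0.026], 0.64), ([0.605, 0.321, 0.005], 0.58)]
blank_red []
blank_blue [([0.656, -0.072, 0.023], 0.71), ([0.52, -0.241, 0.047], 0.42)]
tin [([0.576, 0.332, 0.005], 0.95)]
seat_red [([0.56, 0.355, 0.005], 0.74)]
seat_blue [([0.554, 0.311, 0.002], 0.79)]
seat_green [([0.6, 0.319, 0.003], 0.65)]
cover [([0.522, -0.244, 0.047], 0.64)]
```

View pics/top.png

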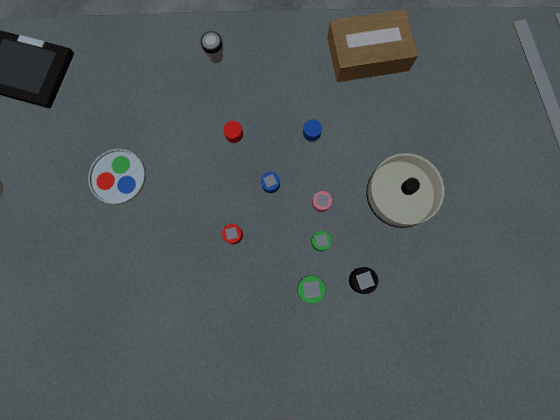

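View pics/side.png

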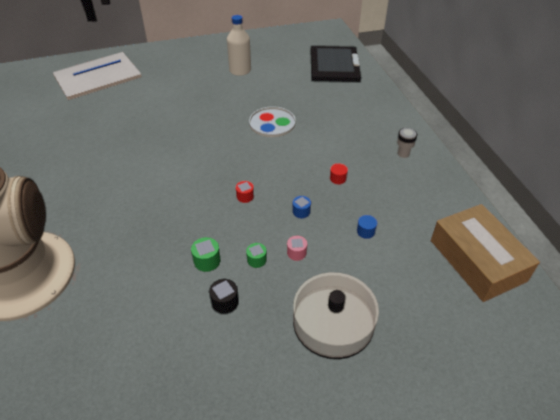

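Run:
```python
from h import *
a,d=capture('top'); hsv=cv2.cvtColor(a,cv2.COLOR_RGB2HSV).astype(int)
def cen(cx,cy,r,m):
    yy,xx=np.mgrid[:420,:560]; k=m&(np.hypot(xx-cx,yy-cy)<r); return xx[k].mean(),yy[k].mean(),k.sum()
V=hsv[...,2];S=hsv[...,1]
for n,x,y in [('mr',232,234),('mb',270,182),('mg',321,241),('pink',322,201),('biggreen',312,289),('black',364,280)]:
    u=cen(x,y,9,(V>100)&(S<90)); print(n,np.round(u,1),onplane('top',[u[:2]],.03).round(4)[0][:2], 'depth',d[int(u[1]),int(u[0])])
for n,x,y in [('br',233,131),('bb',312,130)]:
    u=cen(x,y,14,(S>150)); print(n,np.round(u,1),onplane('top',[u[:2]],.018).round(4)[0][:2])
for n,x,y in [('sr',105,181),('sb',126,185),('sg',121,164)]:
    u=cen(x,y,13,(S>150)&(V>90)&((np.abs(hsv[...,0]-{'sr':0,'sb':112,'sg':65}[n])<20)|((n=='sr')&(hsv[...,0]>165)))); print(n,np.round(u,1),onplane('top',[u[:2]],.003).round(4)[0])
u=cen(411,186,13,V<45);print('knob',np.round(u,1),onplane('top',[u[:2]],.075).round(4)[0],d[186,411])
for z,rows in ((0.0,[]),):
    pass
# world height map along the cover's row
c,R,o=pose('top')
for x in range(360,452,8):
    p=onplane('top',[(x,190)],0)[0]; ray=p-o; t=d[190,x]/(ray@R[:,2]); print(x,(o+t*ray).round(3))
g=cv2.resize(a[120:320,190:460],None,fx=2.9,fy=2.9,interpolation=cv2.INTER_CUBIC); save('crop.png',g)
s=sense();print(s['time_s'],{k:np.round(v,3).tolist() for k,v in get_calibration('wrist').items()})
```

```text
mr [231.  232.9 116. ] [0.4512 0.0888] depth 0.74716157
mb [269.7 180.3 107. ] [0.5537 0.0137] depth 0.7658585
mg [321.6 240.  118. ] [ 0.435  -0.0841] depth 0.74553144
pink [322.1 200.3 147. ] [ 0.512  -0.0876] depth 0.7582094
biggreen [311.4 289.  221. ] [ 0.3437 -0.0624] depth 0.71853966
black [364.6 280.  204. ] [ 0.3587 -0.1622] depth 0.7208361
br [232.8 131.3 330. ] [0.6612 0.0887]
bb [311.9 129.8 322. ] [ 0.6613 -0.0729]
sr [105.1 180.5 232. ] [0.5662 0.3533 0.003 ]
sb [126.  184.2 236. ] [0.5576 0.3092 0.003 ]
sg [120.4 164.4 216. ] [0.6001 0.3235 0.003 ]
knob [409.9 186.  222. ] [ 0.5271 -0.2453  0.075 ] 0.7127772
360 [ 0.537 -0.167  0.003]
368 [ 0.533 -0.18   0.022]
376 [ 0.527 -0.189  0.047]
384 [ 0.526 -0.204  0.048]
392 [ 0.526 -0.219  0.048]
400 [ 0.526 -0.235  0.048]
408 [ 0.519 -0.241  0.077]
416 [ 0.518 -0.255  0.079]
424 [ 0.526 -0.281  0.046]
432 [ 0.525 -0.296  0.048]
440 [ 0.524 -0.311  0.049]
448 [ 0.535 -0.347  0.   ]
0.65 {'fov_y': 62.5, 'cx': 284.632, 'cy': 202.419, 'distortion': [-0.059, 0.0, 0.0, 0.0, 0.0], 'mount': [[0.0, -0.962, -0.275, 0.076], [1.0, 0.0, 0.001, -0.001], [-0.001, -0.275, 0.962, -0.15], [0.0, 0.0, 0.0, 1.0]]}
```

View pics/crop.png

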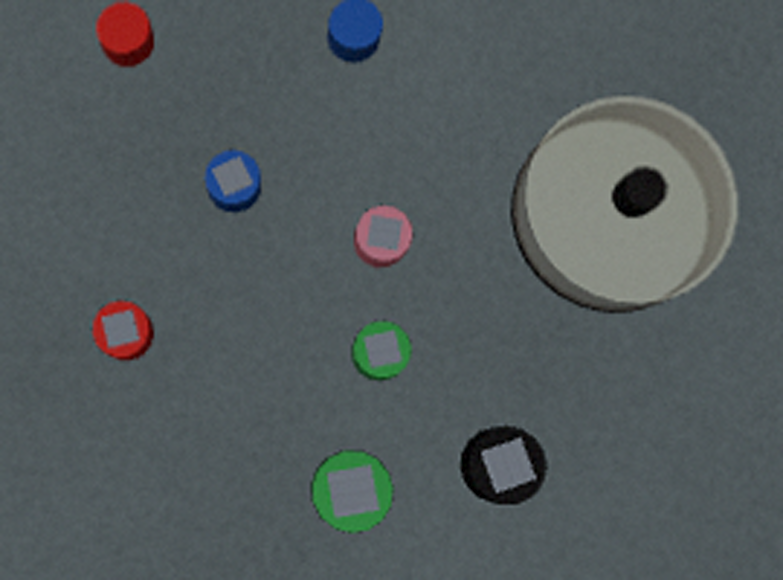

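```bash
cat >> h.py <<'E'
def go(x,y,z,yaw=None):
    "print travel (cm, tool axes) and roll to world target; yaw = direction of jaw axis mod 180"
    s=sense();R=np.array(s['ee_rot']);t=R.T@(np.array([x,y,z])-s['tcp_pos'])*100
    r=0
    if yaw is not None:
        cur=np.degrees(np.arctan2(R[1,1],R[0,1])); r=-((yaw-cur+90)%180-90)
    print('travel',t.round(2).tolist(),'roll',round(r,1),'rows',max(np.linalg.norm(t)/5,abs(r)/8.59).round(1),'t',s['time_s'],'w',round(s['gripper_width'],3),'J6',np.round(s['joints'][5],1))
E
python3 -c "from h import *;go(.451,.089,.15,19)"
```

```text
travel [39.53, 39.03, 8.35] roll 51.5 rows 11.2 t 0.65 w 1.0 J6 -14.8
```

Request:
{"api": "arm_command", "payload": {"rows": [{"travel": [4,4,0.8],"roll": 6,"fingers": 65},{"travel": [8,8,1.6],"roll": 13,"fingers": 65},{"travel": [12,12,2.5],"roll": 20,"fingers": 65},{"travel": [15,15,3.3],"roll": 26,"fingers": 65},{"travel": [19,18.8,4],"roll": 32,"fingers": 65},{"travel": [22.5,22.2,4.8],"roll": 38,"fingers": 65},{"travel": [26,25.7,5.5],"roll": 44,"fingers": 65},{"travel": [29.5,29.1,6.3],"roll": 50,"fingers": 65},{"travel": [33,32.6,7],"roll": 51.5,"fingers": 65},{"travel": [36.5,36,7.7],"roll": 51.5,"fingers": 65}]}}

```text
time_s: 1.65
tcp_pos: [0.4251, 0.1424, 0.1595]
ee_rot: [[0.325, -0.946, 0.001], [-0.946, -0.325, 0.001], [-0.0, -0.001, -1.0]]
wrist_force: [0.9, 1.4, 0.3]
gripper_width: 0.648
```

```bash
python3 -c "from h import *;go(.451,.089,.15,19)"
```

```text
travel [5.89, -0.71, 0.95] roll -0.0 rows 1.2 t 1.65 w 0.648 J6 -20.4
```

Request:
{"api": "arm_command", "payload": {"rows": [{"travel": [4.2,-0.5,0.65],"roll": 0,"fingers": 65},{"travel": [4.2,-0.5,0.65],"roll": 0,"fingers": 65},{"travel": [4.2,-0.5,0.65],"roll": 0,"fingers": 65},{"travel": [4.2,-0.5,0.65],"roll": 0,"fingers": 65}]}}

```text
time_s: 2.05
tcp_pos: [0.443, 0.1068, 0.153]
ee_rot: [[0.326, -0.945, 0.001], [-0.945, -0.326, 0.0], [-0.0, -0.001, -1.0]]
wrist_force: [-0.1, 1.2, -0.3]
gripper_width: 0.645
```

```bash
cat >> h.py <<'E'
def wsq(ok=lambda h:(h[...,2]>100)&(h[...,1]<90),z=.03,nm='w.png',near=None,r=.025):
    "centroid, on plane z, of masked pixels within r of near (world xy), wrist camera"
    s=sense();a,d=capture('wrist');save(nm,a);m=ok(cv2.cvtColor(a,cv2.COLOR_RGB2HSV).astype(int))
    yy,xx=np.nonzero(m);P=onplane('wrist',np.c_[xx,yy],z,s)[:,:2]
    k=np.hypot(*(P-near).T)<r; print('wrist centroid',P[k].mean(0).round(4),'n',k.sum(),'ext',np.ptp(P[k],axis=0).round(4))
    return P[k].mean(0)
E
python3 -c "
from h import *
go(.451,.089,.15,19);wsq(near=[.451,.089]);go(.451,.089,.019)"
```

```text
travel [1.94, -0.18, 0.3] roll 0.0 rows 0.4 t 2.05 w 0.645 J6 -15.1
wrist centroid [0.4508 0.0903] n 1848 ext [0.0496 0.0499]
travel [1.98, -0.17, 13.41] roll 0 rows 2.7 t 2.1 w 0.653 J6 -15.1
```

View pics/w.png

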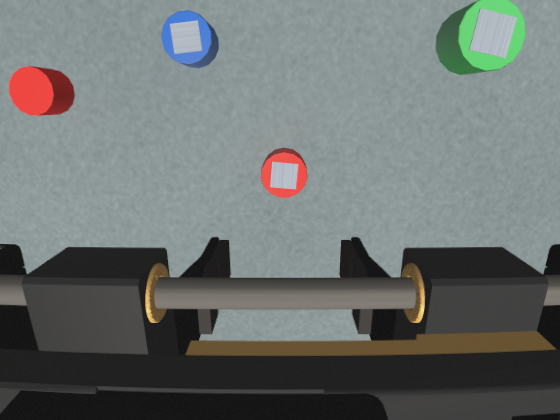

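Request:
{"api": "arm_command", "payload": {"rows": [{"travel": [1.9,-0.15,1],"roll": 0,"fingers": 65},{"travel": [1.95,-0.15,4],"roll": 0,"fingers": 65},{"travel": [1.95,-0.15,8],"roll": 0,"fingers": 65},{"travel": [1.95,-0.15,11],"roll": 0,"fingers": 65},{"travel": [1.95,-0.15,13.4],"roll": 0,"fingers": 65},{"travel": [1.95,-0.15,13.4],"roll": 0,"fingers": 65},{"travel": [1.95,-0.15,13.4],"roll": 0,"fingers": 65},{"travel": [1.95,-0.15,13.4],"roll": 0,"fingers": 65}]}}

```text
time_s: 2.9
tcp_pos: [0.4517, 0.0893, 0.0201]
ee_rot: [[0.327, -0.945, 0.003], [-0.945, -0.327, 0.001], [-0.0, -0.003, -1.0]]
wrist_force: [0.3, -0.6, 0.7]
gripper_width: 0.648
```

```bash
python3 -c "
from h import *
go(.451,.0895,.019,19)"
```

```text
travel [-0.04, 0.06, 0.11] roll 0.1 rows 0.0 t 2.9 w 0.648 J6 -12.5
```

Request:
{"api": "arm_command", "payload": {"rows": [{"travel": [0,0,0],"roll": 0,"fingers": 30},{"travel": [0,0,0],"roll": 0,"fingers": 30},{"travel": [0,0,0],"roll": 0,"fingers": 30},{"travel": [0,0,0],"roll": 0,"fingers": 30},{"travel": [0,0,0],"roll": 0,"fingers": 30},{"travel": [0,0,-2],"roll": 0,"fingers": 30},{"travel": [0,0,-5],"roll": 0,"fingers": 30},{"travel": [0,0,-8],"roll": 0,"fingers": 30},{"travel": [0,0,-8],"roll": 0,"fingers": 30},{"travel": [0,0,-8],"roll": 0,"fingers": 30}]}}

```text
time_s: 3.9
tcp_pos: [0.4505, 0.0881, 0.0989]
ee_rot: [[0.325, -0.946, 0.001], [-0.946, -0.325, 0.001], [-0.001, -0.001, -1.0]]
wrist_force: [0.1, 0.5, -1.2]
gripper_width: 0.432
```

```bash
python3 -c "
from h import *
go(.566,.3535,.09,19)"
```

```text
travel [-21.35, -19.54, 0.92] roll -0.1 rows 5.8 t 3.9 w 0.432 J6 -12.5
```

Request:
{"api": "arm_command", "payload": {"rows": [{"travel": [-2.7,-2.4,0],"roll": 0,"fingers": 30},{"travel": [-5.4,-4.9,0],"roll": 0,"fingers": 30},{"travel": [-8,-7.3,0],"roll": 0,"fingers": 30},{"travel": [-10.7,-9.8,0],"roll": 0,"fingers": 30},{"travel": [-13.4,-12.2,0],"roll": 0,"fingers": 30},{"travel": [-16,-14.6,0.3],"roll": 0,"fingers": 30},{"travel": [-18.7,-17.1,0.6],"roll": 0,"fingers": 30},{"travel": [-21.35,-19.55,0.9],"roll": 0,"fingers": 30},{"travel": [-21.35,-19.55,0.9],"roll": 0,"fingers": 30},{"travel": [-21.35,-19.55,0.9],"roll": 0,"fingers": 30}]}}

```text
time_s: 4.9
tcp_pos: [0.5649, 0.3531, 0.0866]
ee_rot: [[0.325, -0.946, -0.004], [-0.946, -0.325, -0.003], [0.002, 0.005, -1.0]]
wrist_force: [-0.8, -0.4, -0.7]
gripper_width: 0.431
```

Request:
{"api": "arm_command", "payload": {"rows": [{"travel": [0,0,0],"roll": 0,"fingers": 30},{"travel": [0,0,0],"roll": 0,"fingers": 30},{"travel": [0,0,0],"roll": 0,"fingers": 30}]}}

```text
time_s: 5.2
tcp_pos: [0.5659, 0.3527, 0.0899]
ee_rot: [[0.324, -0.946, -0.0], [-0.946, -0.324, -0.0], [0.0, 0.0, -1.0]]
wrist_force: [0.1, 0.5, -0.1]
gripper_width: 0.43
```

```bash
python3 -c "
from h import *
go(.566,.3535,.024,19)"
```

```text
travel [-0.07, -0.03, 6.59] roll -0.1 rows 1.3 t 5.2 w 0.43 J6 -26.9
```

Request:
{"api": "arm_command", "payload": {"rows": [{"travel": [-0.05,0,2],"roll": 0,"fingers": 30},{"travel": [-0.05,0,4],"roll": 0,"fingers": 30},{"travel": [-0.05,0,5.5],"roll": 0,"fingers": 30},{"travel": [-0.05,0,6.3],"roll": 0,"fingers": 30},{"travel": [-0.05,0,6.65],"roll": 0,"fingers": 30},{"travel": [-0.05,0,6.65],"roll": 0,"fingers": 30},{"travel": [-0.05,0,6.65],"roll": 0,"fingers": 30},{"travel": [-0.05,0,6.65],"roll": 0,"fingers": 30}]}}

```text
time_s: 6.0
tcp_pos: [0.5664, 0.3544, 0.024]
ee_rot: [[0.325, -0.946, 0.001], [-0.946, -0.325, 0.001], [-0.001, -0.002, -1.0]]
wrist_force: [-0.2, -0.0, -0.2]
gripper_width: 0.425
```

Request:
{"api": "arm_command", "payload": {"rows": [{"travel": [0,0,0],"roll": 0,"fingers": 60},{"travel": [0,0,0],"roll": 0,"fingers": 60},{"travel": [0,0,0],"roll": 0,"fingers": 60},{"travel": [0,0,-2],"roll": 0,"fingers": 60},{"travel": [0,0,-5],"roll": 0,"fingers": 60},{"travel": [0,0,-9],"roll": 0,"fingers": 60},{"travel": [0,0,-9],"roll": 0,"fingers": 60},{"travel": [0,0,-9],"roll": 0,"fingers": 60}]}}

```text
time_s: 6.8
tcp_pos: [0.5663, 0.3545, 0.1148]
ee_rot: [[0.325, -0.946, 0.002], [-0.946, -0.325, 0.002], [-0.002, -0.003, -1.0]]
wrist_force: [0.1, 0.2, -0.0]
gripper_width: 0.599
```

```bash
python3 -c "
from h import *
go(.5537,.0142,.11,-41)"
```

```text
travel [31.78, 12.26, 0.39] roll 60.0 rows 7.0 t 6.8 w 0.599 J6 -26.9
```

Request:
{"api": "arm_command", "payload": {"rows": [{"travel": [3.5,1.4,0],"roll": 6.5,"fingers": 65},{"travel": [7,2.7,0],"roll": 13,"fingers": 65},{"travel": [10.5,4.1,0],"roll": 20,"fingers": 65},{"travel": [14,5.4,0],"roll": 27,"fingers": 65},{"travel": [17.5,6.8,0],"roll": 33,"fingers": 65},{"travel": [21,8.1,0],"roll": 40,"fingers": 65},{"travel": [24.5,9.5,0.2],"roll": 47,"fingers": 65},{"travel": [28,10.8,0.4],"roll": 54,"fingers": 65},{"travel": [31.8,12.25,0.4],"roll": 60,"fingers": 65},{"travel": [31.8,12.25,0.4],"roll": 60,"fingers": 65}]}}

```text
time_s: 7.8
tcp_pos: [0.5514, 0.0095, 0.1075]
ee_rot: [[-0.662, -0.75, -0.005], [-0.75, 0.662, -0.001], [0.004, 0.003, -1.0]]
wrist_force: [-0.1, -0.6, -0.5]
gripper_width: 0.651
```

Request:
{"api": "arm_command", "payload": {"rows": [{"travel": [0,0,0],"roll": 0,"fingers": 65},{"travel": [0,0,0],"roll": 0,"fingers": 65},{"travel": [0,0,0],"roll": 0,"fingers": 65}]}}

```text
time_s: 8.1
tcp_pos: [0.5535, 0.0144, 0.1089]
ee_rot: [[-0.655, -0.755, -0.0], [-0.755, 0.655, -0.0], [0.0, 0.0, -1.0]]
wrist_force: [0.4, 0.7, 0.2]
gripper_width: 0.652
```

```bash
python3 -c "
from h import *
go(.5537,.0142,.019,-41)
capture('top')
for n in ['mount_blue','mount_red']: print([np.round(r['position'],3).tolist() for r in search_frame('top',n)])
a,d=capture('top');save('t2.png',cv2.resize(a[100:260,60:330],None,fx=2.8,fy=2.8))"
```

```text
travel [0.0, -0.03, 8.99] roll 0.1 rows 1.8 t 8.1 w 0.652 J6 -59.2
[[0.544, 0.005, 0.033]]
[]
```

View pics/t2.png

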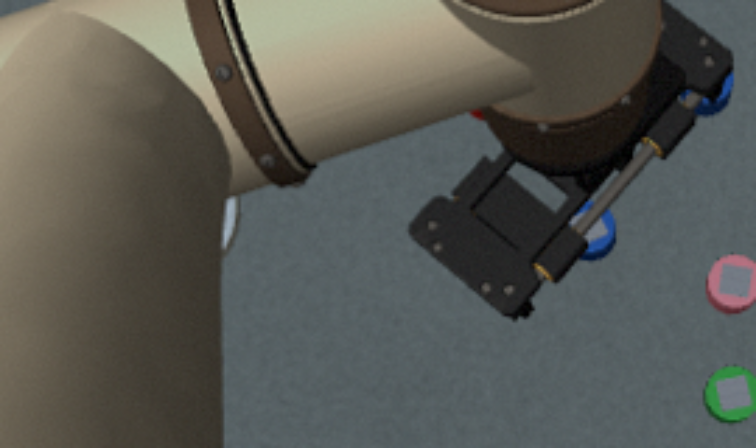

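The blue specimen sits under the gripper at crop pixel (595,230). The gripper's body will pass well above the blue blank at (710,90). I'm going down now.

Request:
{"api": "arm_command", "payload": {"rows": [{"travel": [0,0,3],"roll": 0,"fingers": 65},{"travel": [0,0,6],"roll": 0,"fingers": 65},{"travel": [0,0,8],"roll": 0,"fingers": 65},{"travel": [0,0,9],"roll": 0,"fingers": 65},{"travel": [0,0,9],"roll": 0,"fingers": 65},{"travel": [0,0,9],"roll": 0,"fingers": 65}]}}

```text
time_s: 8.9
tcp_pos: [0.5542, 0.0138, 0.0199]
ee_rot: [[-0.656, -0.755, 0.001], [-0.755, 0.656, 0.0], [-0.001, -0.001, -1.0]]
wrist_force: [-0.7, 0.7, 0.1]
gripper_width: 0.651
```

Request:
{"api": "arm_command", "payload": {"rows": [{"travel": [0,0,0],"roll": 0,"fingers": 30},{"travel": [0,0,0],"roll": 0,"fingers": 30},{"travel": [0,0,0],"roll": 0,"fingers": 30},{"travel": [0,0,0],"roll": 0,"fingers": 30},{"travel": [0,0,0],"roll": 0,"fingers": 30},{"travel": [0,0,-2],"roll": 0,"fingers": 30},{"travel": [0,0,-5],"roll": 0,"fingers": 30},{"travel": [0,0,-8],"roll": 0,"fingers": 30},{"travel": [0,0,-8],"roll": 0,"fingers": 30},{"travel": [0,0,-8],"roll": 0,"fingers": 30}]}}

```text
time_s: 9.9
tcp_pos: [0.5533, 0.0135, 0.0993]
ee_rot: [[-0.657, -0.754, 0.001], [-0.754, 0.657, 0.001], [-0.001, 0.0, -1.0]]
wrist_force: [-0.4, -0.3, -1.9]
gripper_width: 0.432
```

```bash
python3 -c "
from h import *
go(.5576,.3095,.1,-41)"
```

```text
travel [-22.6, 19.12, -0.05] roll -0.1 rows 5.9 t 9.9 w 0.432 J6 -59.2
```

Request:
{"api": "arm_command", "payload": {"rows": [{"travel": [-2.8,2.4,0],"roll": 0,"fingers": 30},{"travel": [-5.6,4.8,0],"roll": 0,"fingers": 30},{"travel": [-8.5,7.2,0],"roll": 0,"fingers": 30},{"travel": [-11.3,9.6,0],"roll": 0,"fingers": 30},{"travel": [-14.1,12,0],"roll": 0,"fingers": 30},{"travel": [-17,14.3,0],"roll": 0,"fingers": 30},{"travel": [-19.8,16.7,0],"roll": 0,"fingers": 30},{"travel": [-22.6,19.1,0],"roll": 0,"fingers": 30},{"travel": [-22.6,19.1,0],"roll": 0,"fingers": 30},{"travel": [-22.6,19.1,0],"roll": 0,"fingers": 30}]}}

```text
time_s: 10.9
tcp_pos: [0.5565, 0.3093, 0.0968]
ee_rot: [[-0.656, -0.755, -0.004], [-0.755, 0.656, -0.003], [0.004, 0.001, -1.0]]
wrist_force: [-0.4, 0.7, -1.7]
gripper_width: 0.43
```

Request:
{"api": "arm_command", "payload": {"rows": [{"travel": [0,0,0],"roll": 0,"fingers": 30},{"travel": [0,0,0],"roll": 0,"fingers": 30},{"travel": [0,0,0],"roll": 0,"fingers": 30}]}}

```text
time_s: 11.2
tcp_pos: [0.5578, 0.3082, 0.0991]
ee_rot: [[-0.657, -0.754, -0.0], [-0.754, 0.657, -0.0], [0.0, 0.0, -1.0]]
wrist_force: [-0.1, 0.2, -0.9]
gripper_width: 0.431
```

```bash
python3 -c "
from h import *
go(.5576,.3095,.0235,-41)"
```

```text
travel [-0.09, 0.1, 7.56] roll -0.1 rows 1.5 t 11.2 w 0.431 J6 -84.5
```

Request:
{"api": "arm_command", "payload": {"rows": [{"travel": [-0.05,0.05,2],"roll": 0,"fingers": 30},{"travel": [-0.05,0.05,4.5],"roll": 0,"fingers": 30},{"travel": [-0.05,0.05,6.3],"roll": 0,"fingers": 30},{"travel": [-0.05,0.05,7.1],"roll": 0,"fingers": 30},{"travel": [-0.05,0.05,7.55],"roll": 0,"fingers": 30},{"travel": [-0.05,0.05,7.55],"roll": 0,"fingers": 30},{"travel": [-0.05,0.05,7.55],"roll": 0,"fingers": 30},{"travel": [-0.05,0.05,7.55],"roll": 0,"fingers": 30}]}}

```text
time_s: 12.0
tcp_pos: [0.5582, 0.3105, 0.0247]
ee_rot: [[-0.656, -0.754, 0.001], [-0.754, 0.656, 0.001], [-0.002, -0.0, -1.0]]
wrist_force: [-0.1, 0.3, -0.8]
gripper_width: 0.426
```

Request:
{"api": "arm_command", "payload": {"rows": [{"travel": [0,0,0],"roll": 0,"fingers": 60},{"travel": [0,0,0],"roll": 0,"fingers": 60},{"travel": [0,0,0],"roll": 0,"fingers": 60},{"travel": [0,0,-2],"roll": 0,"fingers": 60},{"travel": [0,0,-5],"roll": 0,"fingers": 60},{"travel": [0,0,-9],"roll": 0,"fingers": 60},{"travel": [0,0,-9],"roll": 0,"fingers": 60},{"travel": [0,0,-9],"roll": 0,"fingers": 60}]}}

```text
time_s: 12.8
tcp_pos: [0.5581, 0.3106, 0.1152]
ee_rot: [[-0.656, -0.754, 0.002], [-0.754, 0.656, 0.002], [-0.003, -0.0, -1.0]]
wrist_force: [-1.1, 0.5, -0.9]
gripper_width: 0.601
```

```bash
python3 -c "
from h import *
go(.435,-.0835,.11,78.5)"
```

```text
travel [37.81, -16.58, 0.4] roll 60.5 rows 8.3 t 12.8 w 0.601 J6 -84.6
```

Request:
{"api": "arm_command", "payload": {"rows": [{"travel": [3.8,-1.7,0],"roll": 6,"fingers": 65},{"travel": [7.6,-3.3,0],"roll": 12,"fingers": 65},{"travel": [11.4,-5,0],"roll": 18,"fingers": 65},{"travel": [15.2,-6.6,0],"roll": 24,"fingers": 65},{"travel": [19,-8.3,0],"roll": 30,"fingers": 65},{"travel": [22.8,-10,0],"roll": 36,"fingers": 65},{"travel": [26.6,-11.6,0],"roll": 42,"fingers": 65},{"travel": [30.4,-13.3,0],"roll": 48,"fingers": 65},{"travel": [34,-15,0.2],"roll": 54,"fingers": 65},{"travel": [37.8,-16.6,0.4],"roll": 60.5,"fingers": 65}]}}

```text
time_s: 13.8
tcp_pos: [0.4334, -0.0855, 0.1088]
ee_rot: [[-0.979, 0.204, -0.002], [0.204, 0.979, -0.0], [0.002, -0.001, -1.0]]
wrist_force: [0.8, -1.3, -0.2]
gripper_width: 0.652
```

Request:
{"api": "arm_command", "payload": {"rows": [{"travel": [0,0,0],"roll": 0,"fingers": 65},{"travel": [0,0,0],"roll": 0,"fingers": 65},{"travel": [0,0,0],"roll": 0,"fingers": 65},{"travel": [0,0,0],"roll": 0,"fingers": 65}]}}

```text
time_s: 14.2
tcp_pos: [0.4352, -0.0833, 0.1095]
ee_rot: [[-0.98, 0.198, -0.0], [0.198, 0.98, -0.0], [0.0, -0.0, -1.0]]
wrist_force: [0.0, 0.8, 0.1]
gripper_width: 0.651
```

```bash
python3 -c "
from h import *
go(.435,-.0835,.019,78.5)
a,d=capture('top');save('t3.png',cv2.resize(a[100:300,60:330],None,fx=2.8,fy=2.8))"
```

```text
travel [0.01, -0.03, 9.05] roll 0.1 rows 1.8 t 14.2 w 0.651 J6 -111.7
```

View pics/t3.png

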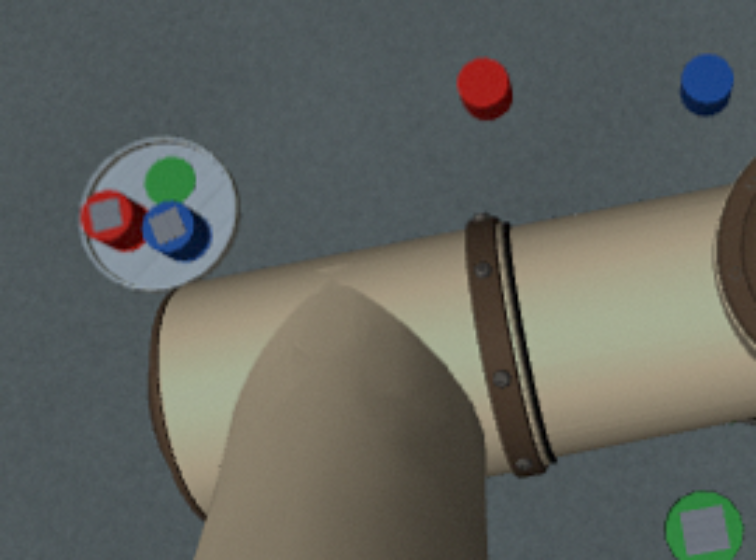

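Red and blue stand upright on their seats, at crop pixels (105,215) and (168,225). The green seat at (170,180) is free and both blanks are untouched. Next I'm picking green.

Request:
{"api": "arm_command", "payload": {"rows": [{"travel": [0,0,3],"roll": 0,"fingers": 65},{"travel": [0,0,6],"roll": 0,"fingers": 65},{"travel": [0,0,8],"roll": 0,"fingers": 65},{"travel": [0,0,9],"roll": 0,"fingers": 65},{"travel": [0,0,9],"roll": 0,"fingers": 65},{"travel": [0,0,9],"roll": 0,"fingers": 65}]}}

```text
time_s: 14.85
tcp_pos: [0.4356, -0.0837, 0.0202]
ee_rot: [[-0.98, 0.199, 0.001], [0.199, 0.98, -0.0], [-0.001, 0.0, -1.0]]
wrist_force: [0.2, 1.6, 0.4]
gripper_width: 0.651
```

Request:
{"api": "arm_command", "payload": {"rows": [{"travel": [0,0,0],"roll": 0,"fingers": 30},{"travel": [0,0,0],"roll": 0,"fingers": 30},{"travel": [0,0,0],"roll": 0,"fingers": 30},{"travel": [0,0,0],"roll": 0,"fingers": 30},{"travel": [0,0,0],"roll": 0,"fingers": 30},{"travel": [0,0,-2],"roll": 0,"fingers": 30},{"travel": [0,0,-5],"roll": 0,"fingers": 30},{"travel": [0,0,-8],"roll": 0,"fingers": 30},{"travel": [0,0,-8],"roll": 0,"fingers": 30},{"travel": [0,0,-8],"roll": 0,"fingers": 30}]}}

```text
time_s: 15.85
tcp_pos: [0.4346, -0.084, 0.0999]
ee_rot: [[-0.98, 0.2, 0.001], [0.2, 0.98, 0.001], [-0.001, 0.001, -1.0]]
wrist_force: [-0.3, 0.3, -0.7]
gripper_width: 0.43
```

```bash
python3 -c "
from h import *
go(.6001,.3235,.1,78.5)
a,d=capture('top');h=cv2.cvtColor(a,cv2.COLOR_RGB2HSV).astype(int)
m=((h[...,2]>100)&(h[...,1]<90))
for n,x,y in [('r',97,177),('b',120,180)]:
    yy,xx=np.mgrid[:420,:560];k=m&(np.hypot(xx-x,yy-y)<7);u=(xx[k].mean(),yy[k].mean());print(n,k.sum(),onplane('top',[u],.033).round(4)[0])
"
```

```text
travel [-8.05, 43.24, 0.03] roll -0.1 rows 8.8 t 15.85 w 0.43 J6 -111.7
r 104 [0.5673 0.3554 0.033 ]
b 106 [0.5584 0.3101 0.033 ]
```

Request:
{"api": "arm_command", "payload": {"rows": [{"travel": [-0.7,4,0],"roll": 0,"fingers": 30},{"travel": [-1.5,8,0],"roll": 0,"fingers": 30},{"travel": [-2.3,12.5,0],"roll": 0,"fingers": 30},{"travel": [-3.2,17,0],"roll": 0,"fingers": 30},{"travel": [-4,21.5,0],"roll": 0,"fingers": 30},{"travel": [-4.9,26,0],"roll": 0,"fingers": 30},{"travel": [-5.7,30.5,0],"roll": 0,"fingers": 30},{"travel": [-6.5,35,0],"roll": 0,"fingers": 30},{"travel": [-7.3,39,0],"roll": 0,"fingers": 30},{"travel": [-8.05,43.2,0],"roll": 0,"fingers": 30}]}}

```text
time_s: 16.9
tcp_pos: [0.5994, 0.324, 0.0968]
ee_rot: [[-0.98, 0.2, -0.004], [0.2, 0.98, -0.003], [0.003, -0.004, -1.0]]
wrist_force: [0.7, 0.5, -0.8]
gripper_width: 0.426
```

Request:
{"api": "arm_command", "payload": {"rows": [{"travel": [0,0,0],"roll": 0,"fingers": 30},{"travel": [0,0,0],"roll": 0,"fingers": 30},{"travel": [0,0,0],"roll": 0,"fingers": 30},{"travel": [0,0,0],"roll": 0,"fingers": 30},{"travel": [0,0,0],"roll": 0,"fingers": 30}]}}

```text
time_s: 17.4
tcp_pos: [0.5999, 0.3221, 0.0998]
ee_rot: [[-0.98, 0.201, -0.0], [0.201, 0.98, -0.0], [0.0, -0.0, -1.0]]
wrist_force: [0.1, 0.4, -1.0]
gripper_width: 0.429
```

```bash
python3 -c "
from h import *
go(.6001,.3235,.0235,78.5)"
```

```text
travel [0.0, 0.15, 7.63] roll -0.1 rows 1.5 t 17.4 w 0.429 J6 -143.4
```

Request:
{"api": "arm_command", "payload": {"rows": [{"travel": [0,0.05,2],"roll": 0,"fingers": 30},{"travel": [0,0.05,4.5],"roll": 0,"fingers": 30},{"travel": [0,0.05,6.3],"roll": 0,"fingers": 30},{"travel": [0,0.05,7.1],"roll": 0,"fingers": 30},{"travel": [0,0.05,7.6],"roll": 0,"fingers": 30},{"travel": [0,0.05,7.6],"roll": 0,"fingers": 30},{"travel": [0,0.05,7.6],"roll": 0,"fingers": 30},{"travel": [0,0.05,7.6],"roll": 0,"fingers": 30}]}}

```text
time_s: 18.2
tcp_pos: [0.6006, 0.324, 0.0247]
ee_rot: [[-0.98, 0.2, 0.001], [0.2, 0.98, 0.001], [-0.001, 0.002, -1.0]]
wrist_force: [-0.3, -0.0, -1.4]
gripper_width: 0.428
```

Request:
{"api": "arm_command", "payload": {"rows": [{"travel": [0,0,0],"roll": 0,"fingers": 60},{"travel": [0,0,0],"roll": 0,"fingers": 60},{"travel": [0,0,0],"roll": 0,"fingers": 60},{"travel": [0,0,-2],"roll": 0,"fingers": 60},{"travel": [0,0,-5],"roll": 0,"fingers": 60},{"travel": [0,0,-9],"roll": 0,"fingers": 60},{"travel": [0,0,-12],"roll": 0,"fingers": 60},{"travel": [0,0,-12],"roll": 0,"fingers": 60},{"travel": [0,0,-12],"roll": 0,"fingers": 60}]}}

```text
time_s: 19.1
tcp_pos: [0.6001, 0.3238, 0.1446]
ee_rot: [[-0.98, 0.2, 0.001], [0.2, 0.98, 0.002], [-0.001, 0.002, -1.0]]
wrist_force: [-0.3, 0.6, -0.7]
gripper_width: 0.599
```

```bash
python3 -c "
from h import *
go(.43,-.244,.18,90)"
```

```text
travel [5.31, -59.03, -3.65] roll -11.5 rows 11.9 t 19.1 w 0.599 J6 -143.4
```

Request:
{"api": "arm_command", "payload": {"rows": [{"travel": [-0.7,-4.7,-1],"roll": -1,"fingers": 60},{"travel": [-1.4,-9.4,-2],"roll": -2,"fingers": 60},{"travel": [-2.1,-14.1,-3],"roll": -3,"fingers": 60},{"travel": [-2.8,-18.8,-4],"roll": -4,"fingers": 60},{"travel": [-3.5,-23.5,-5],"roll": -5,"fingers": 60},{"travel": [-4.2,-28.2,-5.5],"roll": -6,"fingers": 60},{"travel": [-4.9,-32.9,-5.5],"roll": -7,"fingers": 60},{"travel": [-5.6,-37.6,-5.5],"roll": -8,"fingers": 60},{"travel": [-6.3,-42.3,-5.5],"roll": -9,"fingers": 60},{"travel": [-7,-47,-5.5],"roll": -10,"fingers": 60}]}}

```text
time_s: 20.1
tcp_pos: [0.5735, -0.1526, 0.1969]
ee_rot: [[-1.0, 0.026, -0.003], [0.026, 1.0, 0.0], [0.003, 0.0, -1.0]]
wrist_force: [0.4, -1.2, -0.7]
gripper_width: 0.599
```

Request:
{"api": "arm_command", "payload": {"rows": [{"travel": [0,0,0],"roll": 0,"fingers": 60},{"travel": [0,0,0],"roll": 0,"fingers": 60},{"travel": [0,0,0],"roll": 0,"fingers": 60}]}}

```text
time_s: 20.4
tcp_pos: [0.5744, -0.1502, 0.1976]
ee_rot: [[-1.0, 0.026, -0.002], [0.026, 1.0, 0.0], [0.002, 0.0, -1.0]]
wrist_force: [-0.8, 0.5, 0.3]
gripper_width: 0.599
```

```bash
python3 -c "
from h import *
go(.575,-.244,.2,90)
a,d=capture('top');h=cv2.cvtColor(a,cv2.COLOR_RGB2HSV).astype(int)
save('t4.png',cv2.resize(a[100:300,60:330],None,fx=2.8,fy=2.8))
m=((h[...,2]>100)&(h[...,1]<90))
yy,xx=np.mgrid[:420,:560];k=m&(np.hypot(xx-114,yy-158)<8);u=(xx[k].mean(),yy[k].mean());print(u,k.sum(),onplane('top',[u],.033).round(4)[0])
"
```

```text
travel [-0.31, -9.37, -0.25] roll -1.5 rows 1.9 t 20.4 w 0.599 J6 -92.4
(np.float64(113.5377358490566), np.float64(159.5943396226415)) 106 [0.6011 0.3248 0.033 ]
```

View pics/t4.png

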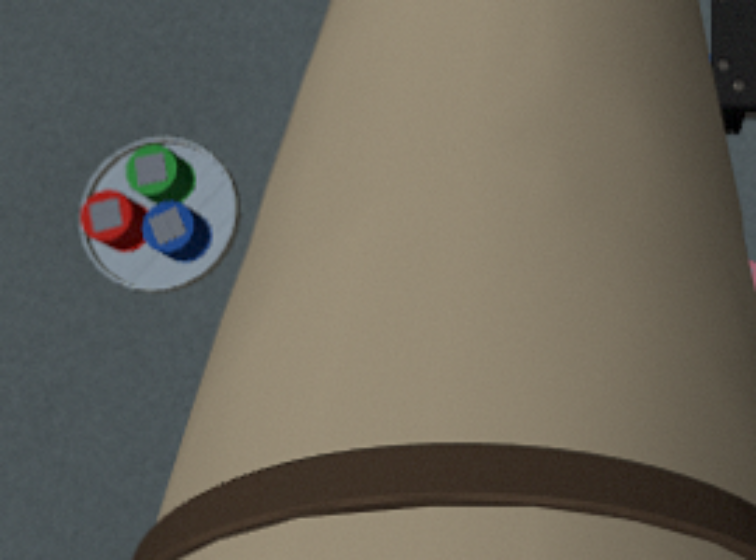

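All three specimens stand upright on their own seats, at crop pixels (150,170) green, (105,215) red and (168,225) blue. Each is about 1–2 mm from its seat's centre. Now the cover.

Request:
{"api": "arm_command", "payload": {"rows": [{"travel": [0,-3,0],"roll": 0,"fingers": 60},{"travel": [0,-6,0],"roll": -1,"fingers": 60},{"travel": [0,-9.4,0],"roll": -1.5,"fingers": 60},{"travel": [0,-9.4,0],"roll": -1.5,"fingers": 60},{"travel": [0,-9.4,0],"roll": -1.5,"fingers": 60},{"travel": [0,-9.4,0],"roll": -1.5,"fingers": 60},{"travel": [0,-9.4,0],"roll": -1.5,"fingers": 60}]}}

```text
time_s: 21.15
tcp_pos: [0.5726, -0.2434, 0.1988]
ee_rot: [[-1.0, -0.002, 0.0], [-0.002, 1.0, 0.0], [-0.0, 0.0, -1.0]]
wrist_force: [0.2, 0.8, -0.0]
gripper_width: 0.605
```

```bash
python3 -c "
from h import *
wsq(lambda h:h[...,2]<60,.076,'w2.png',[.524,-.245],.022);go(.524,-.245,.07,90)"
```

```text
h.py:28: RuntimeWarning: Mean of empty slice.
  k=np.hypot(*(P-near).T)<r; print('wrist centroid',P[k].mean(0).round(4),'n',k.sum(),'ext',np.ptp(P[k],axis=0).round(4))
  ret = um.true_divide(
Traceback (most recent call last):
  File "h.py", line 28, in wsq
    k=np.hypot(*(P-near).T)<r; print('wrist centroid',P[k].mean(0).round(4),'n',k.sum(),'ext',np.ptp(P[k],axis=0).round(4))
                                                                                              ~~~~~~^^^^^^^^^^^^^
ValueError: zero-size array to reduction operation maximum which has no identity
```

View pics/w2.png

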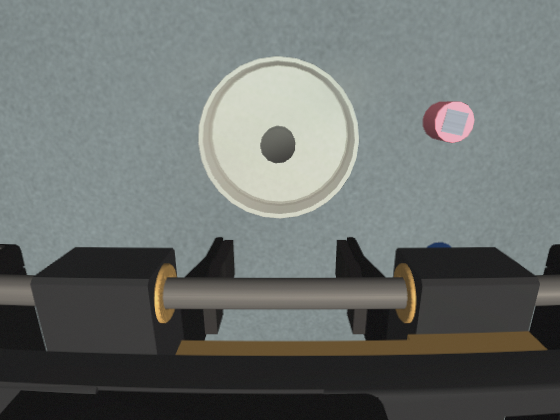

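```bash
python3 -c "
from h import *
p=cv2.imread('pics/w2.png');h=cv2.cvtColor(p,cv2.COLOR_BGR2HSV).astype(int)
yy,xx=np.mgrid[:420,:560];k=(h[...,2]<125)&(np.hypot(xx-278,yy-145)<26);print(k.sum(),xx[k].mean(),yy[k].mean())
q=onplane('wrist',[(xx[k].mean(),yy[k].mean()),(279,137)],.078)[0];print(q,onplane('wrist',[(279,137)],.048))
go(q[0],q[1],.065,90)"
```

```text
989 277.62082912032355 144.41557128412538
[ 0.52824922 -0.24891496  0.078     ] [[ 0.52535277 -0.24835186  0.048     ]]
travel [4.43, -0.53, 13.38] roll 0.1 rows 2.8 t 21.2 w 0.598 J6 -81.8
```

Request:
{"api": "arm_command", "payload": {"rows": [{"travel": [2,-0.2,0],"roll": 0,"fingers": 60},{"travel": [4.6,-0.35,1],"roll": 0,"fingers": 60},{"travel": [4.65,-0.35,4],"roll": 0,"fingers": 60},{"travel": [4.65,-0.35,8],"roll": 0,"fingers": 60},{"travel": [4.65,-0.35,11],"roll": 0,"fingers": 60},{"travel": [4.65,-0.35,12.5],"roll": 0,"fingers": 60},{"travel": [4.65,-0.35,13.5],"roll": 0,"fingers": 60},{"travel": [4.65,-0.35,13.5],"roll": 0,"fingers": 60},{"travel": [4.65,-0.35,13.5],"roll": 0,"fingers": 60},{"travel": [4.65,-0.35,13.5],"roll": 0,"fingers": 60}]}}

```text
time_s: 22.2
tcp_pos: [0.5268, -0.2484, 0.065]
ee_rot: [[-1.0, 0.0, 0.003], [0.0, 1.0, -0.001], [-0.003, -0.001, -1.0]]
wrist_force: [-0.5, 0.0, -0.4]
gripper_width: 0.602
```

Request:
{"api": "arm_command", "payload": {"rows": [{"travel": [0,0,0],"roll": 0,"fingers": 15},{"travel": [0,0,0],"roll": 0,"fingers": 15},{"travel": [0,0,0],"roll": 0,"fingers": 15},{"travel": [0,0,0],"roll": 0,"fingers": 15},{"travel": [0,0,0],"roll": 0,"fingers": 15},{"travel": [0,0,0],"roll": 0,"fingers": 15},{"travel": [0,0,0],"roll": 0,"fingers": 15}]}}

```text
time_s: 22.9
tcp_pos: [0.5259, -0.2484, 0.0639]
ee_rot: [[-1.0, 0.0, 0.0], [0.0, 1.0, -0.0], [-0.0, -0.0, -1.0]]
wrist_force: [-0.7, -0.0, 2.9]
gripper_width: 0.312
```

Request:
{"api": "arm_command", "payload": {"rows": [{"travel": [0,0,-1],"roll": 0,"fingers": 15},{"travel": [0,0,-3],"roll": 0,"fingers": 15},{"travel": [0,0,-5],"roll": 0,"fingers": 15},{"travel": [0,0,-7],"roll": 0,"fingers": 15},{"travel": [0,0,-9],"roll": 0,"fingers": 15},{"travel": [0,0,-10],"roll": 0,"fingers": 15},{"travel": [0,0,-10],"roll": 0,"fingers": 15},{"travel": [0,0,-10],"roll": 0,"fingers": 15},{"travel": [0,0,-10],"roll": 0,"fingers": 15}]}}

```text
time_s: 23.8
tcp_pos: [0.5249, -0.248, 0.1622]
ee_rot: [[-1.0, 0.001, -0.003], [0.001, 1.0, 0.001], [0.003, 0.001, -1.0]]
wrist_force: [0.4, 0.6, -2.3]
gripper_width: 0.309
```

```bash
python3 -c "
from h import *
go(.575,.329,.164,90)
b,_=capture('side');save('s2.png',b)"
```

```text
travel [-4.97, 57.7, -0.14] roll -0.0 rows 11.6 t 23.8 w 0.309 J6 -80.7
```

View pics/s2.png

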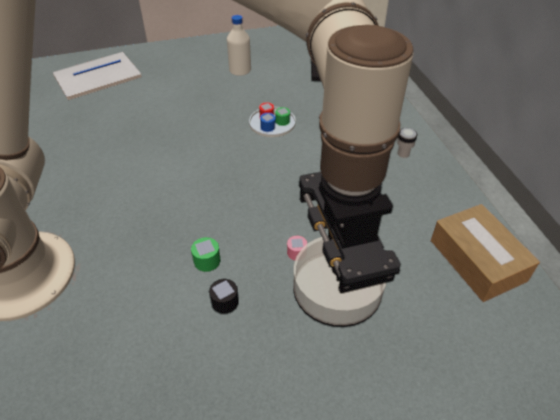

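The cover hangs level from the gripper at (340,275), and the three specimens stand in the tin at (270,117). Now I'm carrying it over.

Request:
{"api": "arm_command", "payload": {"rows": [{"travel": [-0.1,1.5,0],"roll": 0,"fingers": 15},{"travel": [-0.4,4.5,0],"roll": 0,"fingers": 15},{"travel": [-0.7,8,0],"roll": 0,"fingers": 15},{"travel": [-1,11.5,0],"roll": 0,"fingers": 15},{"travel": [-1.3,15,0],"roll": 0,"fingers": 15},{"travel": [-1.6,18.5,0],"roll": 0,"fingers": 15},{"travel": [-1.9,22,0],"roll": 0,"fingers": 15},{"travel": [-2.2,25.5,0],"roll": 0,"fingers": 15},{"travel": [-2.5,29,0],"roll": 0,"fingers": 15},{"travel": [-2.8,32.5,0],"roll": 0,"fingers": 15}]}}

```text
time_s: 24.85
tcp_pos: [0.5533, 0.0787, 0.1632]
ee_rot: [[-1.0, 0.0, -0.001], [0.0, 1.0, -0.0], [0.001, -0.0, -1.0]]
wrist_force: [0.9, -0.4, -2.6]
gripper_width: 0.314
```

Request:
{"api": "arm_command", "payload": {"rows": [{"travel": [-0.3,3.5,0],"roll": 0,"fingers": 15},{"travel": [-0.6,7,0],"roll": 0,"fingers": 15},{"travel": [-0.9,10.5,0],"roll": 0,"fingers": 15},{"travel": [-1.2,14,0],"roll": 0,"fingers": 15},{"travel": [-1.5,17.5,0],"roll": 0,"fingers": 15},{"travel": [-1.8,21,0],"roll": 0,"fingers": 15},{"travel": [-2.0,23.5,0],"roll": 0,"fingers": 15},{"travel": [-2.1,25,0],"roll": 0,"fingers": 15},{"travel": [-2.1,25,0],"roll": 0,"fingers": 15},{"travel": [-2.1,25,0],"roll": 0,"fingers": 15}]}}

```text
time_s: 25.85
tcp_pos: [0.5744, 0.3263, 0.163]
ee_rot: [[-1.0, 0.0, -0.002], [0.0, 1.0, -0.001], [0.002, -0.001, -1.0]]
wrist_force: [0.7, -0.6, -2.2]
gripper_width: 0.318
```

Request:
{"api": "arm_command", "payload": {"rows": [{"travel": [0,0,0],"roll": 0,"fingers": 15},{"travel": [0,0,0],"roll": 0,"fingers": 15},{"travel": [0,0,0],"roll": 0,"fingers": 15}]}}

```text
time_s: 26.15
tcp_pos: [0.5752, 0.3258, 0.1639]
ee_rot: [[-1.0, 0.002, 0.0], [0.002, 1.0, 0.0], [-0.0, 0.0, -1.0]]
wrist_force: [-0.0, 0.4, -2.8]
gripper_width: 0.312
```

```bash
python3 -c "
from h import *
go(.575,.329,.064,90)
a,_=capture('top');save('t5.png',cv2.resize(a[80:280,0:270],None,fx=2.8,fy=2.8))"
```

```text
travel [0.02, 0.32, 9.99] roll -0.1 rows 2.0 t 26.15 w 0.312 J6 -133.6
```

View pics/t5.png

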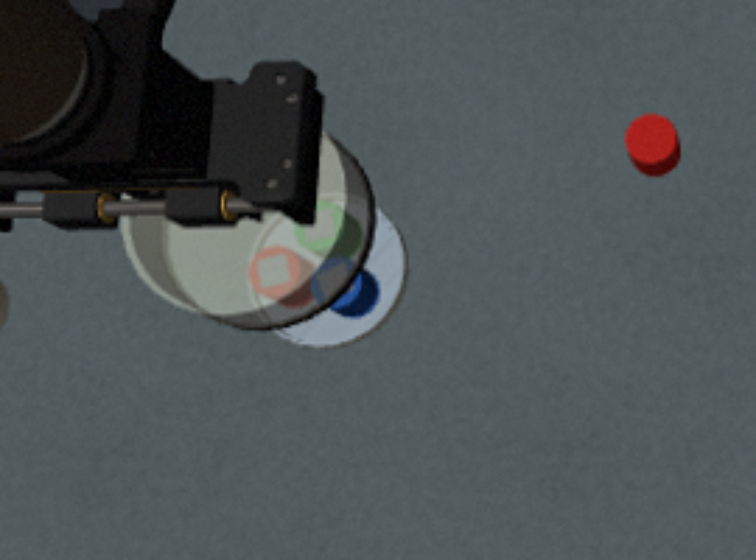

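Request:
{"api": "arm_command", "payload": {"rows": [{"travel": [0,0.2,0.5],"roll": 0,"fingers": 15},{"travel": [0,0.2,1.5],"roll": 0,"fingers": 15},{"travel": [0,0.2,3],"roll": 0,"fingers": 15},{"travel": [0,0.2,4.5],"roll": 0,"fingers": 15},{"travel": [0,0.2,6],"roll": 0,"fingers": 15},{"travel": [0,0.2,7],"roll": 0,"fingers": 15},{"travel": [0,0.2,8],"roll": 0,"fingers": 15},{"travel": [0,0.2,8.3],"roll": 0,"fingers": 15},{"travel": [0,0.2,8.3],"roll": 0,"fingers": 15},{"travel": [0,0.2,8.3],"roll": 0,"fingers": 15}]}}

```text
time_s: 27.2
tcp_pos: [0.5755, 0.3289, 0.0813]
ee_rot: [[-1.0, 0.0, 0.001], [0.0, 1.0, 0.001], [-0.001, 0.001, -1.0]]
wrist_force: [0.0, 0.6, -2.7]
gripper_width: 0.315
```

```bash
python3 -c "
from h import *
go(.575,.329,.064,90)
print(sense()['wrist_force'])
a,_=capture('top')
g=a[100:240,20:210].copy()
s=4
g=cv2.resize(g,None,fx=s,fy=s,interpolation=cv2.INTER_CUBIC)
c,R,o=pose('top')
for r,z,C,col in [(.070,.018,(.575,.329),(255,255,0)),(.058,.010,(.5746,.3287),(0,255,255))]:
    t=np.linspace(0,2*np.pi,100);P=np.c_[C[0]+r*np.cos(t),C[1]+r*np.sin(t),0*t+z]
    q=cv2.projectPoints(P,cv2.Rodrigues(R.T)[0],-R.T@o,K(c),np.array(c['distortion']))[0][:,0]
    cv2.polylines(g,[((q-[20,100]+.5)*s).astype(int)],True,col,1)
save('t6.png',g)"
```

```text
travel [0.05, 0.01, 1.73] roll -0.0 rows 0.3 t 27.2 w 0.315 J6 -133.7
[ 0.01862715  0.6320948  -2.69745197]
```

View pics/t6.png

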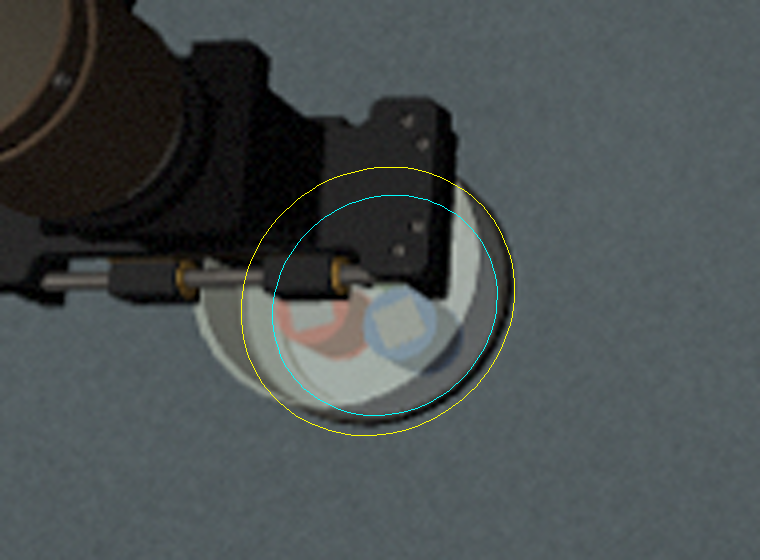

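Request:
{"api": "arm_command", "payload": {"rows": [{"travel": [0.2,0,0],"roll": 0,"fingers": 15},{"travel": [0.35,0,0.3],"roll": 0,"fingers": 15},{"travel": [0.35,0,0.8],"roll": 0,"fingers": 15},{"travel": [0.35,0,1.2],"roll": 0,"fingers": 15},{"travel": [0.35,0,1.6],"roll": 0,"fingers": 15},{"travel": [0.35,0,1.75],"roll": 0,"fingers": 15},{"travel": [0.35,0,1.75],"roll": 0,"fingers": 15},{"travel": [0.35,0,1.75],"roll": 0,"fingers": 15},{"travel": [0.35,0,1.75],"roll": 0,"fingers": 15}]}}

```text
time_s: 28.15
tcp_pos: [0.5714, 0.3285, 0.0639]
ee_rot: [[-1.0, 0.0, -0.0], [0.0, 1.0, -0.0], [0.0, -0.0, -1.0]]
wrist_force: [-4.2, -1.1, 5.3]
gripper_width: 0.314
```

Request:
{"api": "arm_command", "payload": {"rows": [{"travel": [0,0,0],"roll": 0,"fingers": 55},{"travel": [0,0,0],"roll": 0,"fingers": 55},{"travel": [0,0,0],"roll": 0,"fingers": 55},{"travel": [0,0,0],"roll": 0,"fingers": 55},{"travel": [0,0,-1.5],"roll": 0,"fingers": 55},{"travel": [0,0,-4],"roll": 0,"fingers": 55},{"travel": [0,0,-8],"roll": 0,"fingers": 55},{"travel": [0,0,-12],"roll": 0,"fingers": 55},{"travel": [0,-4,-12],"roll": 0,"fingers": 55},{"travel": [0,-8,-12],"roll": 0,"fingers": 55}]}}

```text
time_s: 29.15
tcp_pos: [0.5722, 0.2492, 0.1863]
ee_rot: [[-1.0, -0.002, 0.004], [-0.002, 1.0, 0.003], [-0.005, 0.003, -1.0]]
wrist_force: [0.6, -1.0, -0.2]
gripper_width: 0.549
```

Request:
{"api": "arm_command", "payload": {"rows": [{"travel": [0,-5,0],"roll": 0,"fingers": 55},{"travel": [0,-9,0],"roll": 0,"fingers": 55},{"travel": [0,-13,0],"roll": 0,"fingers": 55},{"travel": [0,-17,0],"roll": 0,"fingers": 55},{"travel": [0,-20,0],"roll": 0,"fingers": 55},{"travel": [0,-20,0],"roll": 0,"fingers": 55},{"travel": [0,-20,0],"roll": 0,"fingers": 55},{"travel": [0,-20,0],"roll": 0,"fingers": 55}]}}

```text
time_s: 29.95
tcp_pos: [0.5718, 0.0494, 0.1838]
ee_rot: [[-1.0, -0.0, 0.001], [-0.0, 1.0, 0.0], [-0.001, 0.0, -1.0]]
wrist_force: [0.0, 0.7, 1.0]
gripper_width: 0.548
```

```bash
python3 -c "
from h import *
print(sense()['tcp_pos'],sense()['wrist_force'])
a,d=capture('top')
s=4;g=cv2.resize(a[100:240,20:210],None,fx=s,fy=s,interpolation=cv2.INTER_CUBIC)
c,R,o=pose('top')
for r,z,C,col in [(.070,.0,(.5746,.3287),(255,255,0)),(.058,.010,(.5746,.3287),(0,255,255)),(.014,.078,(.5746,.3287),(255,0,255))]:
    t=np.linspace(0,2*np.pi,100);P=np.c_[C[0]+r*np.cos(t),C[1]+r*np.sin(t),0*t+z]
    q=cv2.projectPoints(P,cv2.Rodrigues(R.T)[0],-R.T@o,K(c),np.array(c['distortion']))[0][:,0]
    cv2.polylines(g,[((q-[20,100]+.5)*s).astype(int)],True,col,1)
save('t7.png',g)
# plane of the top face from depth
yy,xx=np.mgrid[100:240,20:210];u=np.c_[xx.ravel(),yy.ravel()]
P0=onplane('top',u,0);ray=P0-o;P=o+ray*(d[100:240,20:210].ravel()/(ray@R[:,2]))[:,None]
k=(np.hypot(P[:,0]-.5746,P[:,1]-.3287)<.055)&(np.abs(P[:,2]-.048)<.012);A=np.c_[P[k,:2]-[.5746,.3287],np.ones(k.sum())];print(k.sum(),np.linalg.lstsq(A,P[k,2],rcond=None)[0])
k=P[:,2]>.068;print('knob',k.sum(),P[k].mean(0))
h=cv2.cvtColor(a,cv2.COLOR_RGB2HSV).astype(int);Y,X=np.mgrid[:420,:560]
for x,y in ((233,131),(312,130)):
    k=(np.hypot(X-x,Y-y)<14)&(h[...,1]>150);print('blank',X[k].mean(),Y[k].mean())
"
```

```text
[0.57175761 0.04944639 0.18380912] [0.0281046  0.66411312 0.99330449]
2170 [-0.00266802 -0.00181302  0.04911524]
knob 11546 [0.46682662 0.12598749 0.48852606]
blank 234.2170542635659 133.3875968992248
blank 312.9605734767025 129.5663082437276
```

View pics/t7.png

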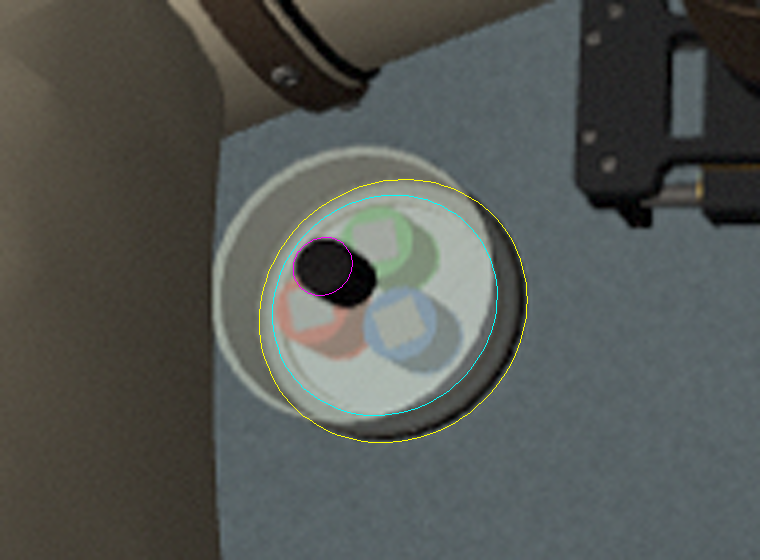

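The knob and rim match the circles predicted for a centred cover to about 1 mm. The top face is level, at 0.003 rad and 49 mm high. The specimens still stand on their seats. Handing in.

```bash
python3 -c "
from station import *
print(finish_job())"
```

```text
the job is handed in; nothing more can be done
None
```

I put the red, blue and green specimens on their matching seats in the tin, set the clear cover over it, backed the arm away and handed the job in at about 30 s. `finish_job` gives no verdict, so the results below are my own last checks.

- **Specimens:** before the cover went on, they measured about 2.4 mm (red), 1.2 mm (blue) and 1.6 mm (green) from their seat centres, all upright. They were still in place when seen through the cover.
- **Cover:** it is centred on the tin to about 1 mm, tilted about 0.003 rad, with its top face at 49 mm (nominal 48 mm). Just before it touched down it looked 4–5 mm off in x, so I shifted it by 3.5 mm.
- **Blanks:** I never touched them. In the last picture the blue blank's centre is about 1 pixel from where it started. The red blank read about 2.4 pixels (roughly 4 mm) off; I put that down to the arm partly hiding it, but did not confirm it.
- **Green look-alikes:** I took the smaller green specimen and left the larger green, the pink and the black ones alone.

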